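Rehang the belt-guard door of a shoe finishing machine

TASK

The belt-guard door of the bench finishing machine stands in the wooden rack. Hang it back on the machine: standing well open, lower both of its hinge knuckles together onto the two hinge pins until they sit fully down, feeling for the pins gently and never forcing or dropping it, then let go and swing the door shut against its stop strip. Leave everything else where it is.

Things in the scene. Friction and masses are not known exactly. Their poses are not given: they have to be found in the camera images.
- machine: Bench finishing machine: near-black cabinet 240 (x) x 320 (y) x 208 mm high, fixed. Origin: centre of its underside. Its front, with the belt opening and a steel hinge leaf, faces its -x; front face at x = -120 mm. Motor and wheels on top start 85 mm behind the face and rise to 365 mm; a switch box on top (y -150 to -100 mm) rises to 240 mm.
- stop_strip (a point): Rubber strip on the machine's front that the shut door's free edge rests on: middle of its outer surface, machine frame (-131, -68, 110) mm, 14 mm wide, 140 mm tall, 11 mm proud of the face.
- drip_lip (a point): Sheet lip over the top of the shut door, 18 mm out of the face, z 192 to 196 mm, machine y -85 to +30 mm; the point is the middle of its outer edge. It leaves 7 mm over the shut door, so the door can only be hung while it stands open.
- hinge_low (a point): NOMINAL centre of the lower pin's flat shoulder (17 mm across): machine frame (-138, 91, 55) mm. The pin, 8 mm thick, its tip bevelled 1.5 mm, rises 22 mm from it. The leaf is screwed through slots onto packing, so the true pins, together, stand up to 6 mm along machine x and 8 mm along machine y from nominal (find them by feel or sight; heights are exact). They do not move.
- hinge_up (a point): NOMINAL centre of the upper pin's shoulder, machine frame (-138, 91, 151) mm; pin as below, exactly above the lower one, with the same offset. A bracket reaches 10 mm below the shoulder, and the lower knuckle comes in sideways under it: over the pins the door must be raised 22 to 58 mm above its seated height.
- door: Light-grey cast guard door, 0.35 to 0.6 kg: plate 150 wide (y), 150 high (z), 14 mm thick (x); top 36 mm flat on both faces, to be gripped across the thickness from above. Origin: centre of its underside. Outer face to -x, black knob on it (31 mm out, y -62, z 85 mm), knuckles on the +y edge. Shut, its axes match the machine's; opening turns it clockwise from above (yaw falls).
- knuckle_low (a point): Centre of the lower mouth of the lower knuckle, a vertical tube 18 mm outside, 10 mm bore, 26 mm long, open at both ends: door frame (0, 91, 20) mm. This underside rests on the lower shoulder when hung. On the pins the door turns freely, with 1 mm play all round; let go, its free edge sags 1 to 4 mm.
- knuckle_up (a point): The same for the upper knuckle: door frame (0, 91, 116) mm.
- door_edge (a point): Middle of the free edge on the inner face of the door: door frame (7, -75, 75) mm. Shut, it is at x = -131 mm in the machine's frame, on the stop strip.
- rack: Light wooden rack, fixed, 190 (x) x 130 (y) mm; origin: centre of its underside. Three slots along y at x = -45, 0, +45 mm, 18 mm wide, floor 14 mm up, blocks 110 mm long and 50 mm high. At the start the door stands upright in the -45 or the +45 slot, plane along the slot, knuckles to the rack's -y; raise it 40 mm straight up to clear the blocks, 100 mm to pass over the board.
- lasting_board: Bystander: plywood board 14 x 130 x 95 mm high standing in the other outer slot. Origin: centre of its underside.
- polish_tin: Bystander: flat red tin 80 mm across, 30 mm high. Origin: centre of its underside.
- shoe_last: Bystander: tan wooden shoe last about 240 mm long, 105 mm high, lying behind the work. Origin: underside, about its middle.
- screwdriver: Bystander: screwdriver with orange handle lying along its x. Origin: underside.
- hammer: Bystander: hammer lying along its x. Origin: underside.
- shoe_brush: Bystander: shoe brush 170 x 55 x 47 mm. Origin: centre of its underside.
- edge_ink: Bystander: amber glass jar 56 mm across, 85 mm high. Origin: centre of its underside.

How it is judged (in metres and radians):
On the way:
1. the door hangs fully down on both pins, upright, at least about 25 degrees open, and let go (z of knuckle_low in the frame of machine between 0.051 and 0.059 m and x of knuckle_low in the frame of machine between -0.148 and -0.128 m and y of knuckle_low in the frame of machine between 0.079 and 0.103 m and z of knuckle_up in the frame of machine between 0.147 and 0.155 m and x of knuckle_up in the frame of machine between -0.148 and -0.128 m and y of knuckle_up in the frame of machine between 0.079 and 0.103 m and angle between door's own z axis and vertical below 0.07 rad and x of door_edge in the frame of machine below -0.2 m and contact force between the fingers and door below 0.5 N), for 0.3 s.
At the end, for the whole second after the job is handed in: Both knuckles sit down on their pins' shoulders (undersides within 4 mm of shoulder height, over the pins), the door upright within 0.07 rad, shut with its free edge within 5 mm of the stop strip, released and at rest (z of knuckle_low in the frame of machine between 0.051 and 0.059 m and x of knuckle_low in the frame of machine between -0.148 and -0.128 m and y of knuckle_low in the frame of machine between 0.079 and 0.103 m and z of knuckle_up in the frame of machine between 0.147 and 0.155 m and x of knuckle_up in the frame of machine between -0.148 and -0.128 m and y of knuckle_up in the frame of machine between 0.079 and 0.103 m and angle between door's own z axis and vertical below 0.07 rad and x of door_edge in the frame of machine above -0.136 m and contact force between each of the arm, the fingers and door below 0.5 N and linear speed of door below 0.02 m/s and angular speed of door below 0.1 rad/s); the robot touches nothing.
It fails at once if the door, before its knuckles are fully down, is pressed on the pins or the machine with more than 25 N (contact force between door and machine above 25 N and z of knuckle_low in the frame of machine above 0.059 m).
It fails at once if the door is dropped on its hinge, slammed or forced with more than 50 N (contact force between door and machine above 50 N).
It fails at once if another loose thing on the bench or in the rack is shifted by more than 20 mm (distance of any of lasting_board, polish_tin, shoe_last, screwdriver, hammer, shoe_brush, edge_ink from where it was at the start of the episode above 0.02 m).
It also fails if it takes over 67 s, if anything falls off the work surface, if the arm or the gripper's body presses on something with over 40 N, if the wrist force passes 120 N, or if a joint passes its speed limit or range.

ROBOT

A 6-joint arm with a two-finger parallel gripper is mounted at the origin on the work surface. World frame = base frame: x ahead of the robot, y to its left, z up, the work surface at z = 0. Lengths are in m, angles in degrees, forces in N, time in s.
With the tool pointing down it reaches from about 0.325 to 0.775 m from the base axis. Payload 5.5 kg.
Tool frame: the origin (TCP) lies at the centre of the arm's flange, where the gripper is bolted on; the fingertips stand 182 mm ahead of it and the grasp point (between the pads) lies 163 mm ahead of it; z points along the fingers, y is the direction in which the jaws open and shut (so a half turn about z gives the same grasp; the last joint's range is limited). The gripper opens to 88 mm and grips with 3 to 60 N. Pads are 20 mm wide; open, the fingers measure 115 mm over their backs; the gripper's body (75 mm by 178 mm) begins 61 mm behind the grasp point.
Start: joints at [61.094, 5.22, 70.514, -0, 104.267, -3.249], TCP at [0.26, 0.541, 0.405] pointing down, gripper open.
Joint ranges: [-164.24, 164.24], [-49.07, 125.15], [9.68, 141.18], [-86.29, 266.29], [3.28, 154.24], [-151.56, 151.56]. Speed limits (degrees/s): [147.25, 147.25, 172.46, 180, 180, 180].

INTERFACE

Orientations are given as [roll, pitch, yaw] about the fixed x, y, z axes, in that order (R = Rz(yaw) Ry(pitch) Rx(roll)).
In Python, from station import r gives the robot as it stands. The module is installed in compiled form; this text tells all that it offers. Calls block until the motion is done:
- r.reach(position, orientation): joint-space move of the TCP to a pose.
- r.servo_line(position, rotation=None, speed=0.15): straight line of the TCP; rotation=None keeps the orientation; speed is the mean speed in m/s.
- r.move_joints(angles): joint-space move.
- r.let_go() and r.grab(squeeze=None): open the fingers fully, or close them until they stop; squeeze is the grip in N (None keeps the last).
- r.wait(seconds).
- r.inverse_kinematics(position, orientation): joint angles nearest the present ones, or None.
- r.sense(): the state.
- r.snapshot(name): name is "side" or "top"; returns a dict with "frame" (480x640x3 uint8, red, green, blue), "fx", "fy", "cx", "cy" (pixels), "dist_coeffs" ([k1, k2, p1, p2, k3] as OpenCV has them; the pictures are not rectified), "R" (3x3) and "t" (3): a world point X has camera coordinates R X + t. Camera axes: x right, y down, z forward; pixel columns grow to the right and rows downward; lengths in m; the calibration is good to about 2 mm. A picture is of the moment at which its call begins. There is no depth.
A pose or a line that the arm cannot do raises r.IKError and nothing moves.
- r.hand_in(): hands the job in, once; it reports no verdict.
The state is a dict: "clock": time; "joints": joint angles; "joint_vel": joint speeds; "joint_torque": joint torques, N m; "tcp_pos": TCP position; "orientation": TCP orientation; "contact_force": force on the tool from outside, world axes, zero at the start; "torque": the same for the moment, N m; "opening": finger opening in m.
Only numpy, scipy, OpenCV 4.12 (cv2) and the standard library are available. Lean on these libraries where they do the work, as an engineer would, in place of code of your own. Each camera call takes 0.05 s, during which the arm holds its last target. There are 200 camera calls.

## Working session

There is one attempt and no reset: what is moved stays moved. The work goes in short steps, each a Python script; the robot and the scene stay as the last script left them, time stands still between calls to the robot, and variables do not carry over. Pictures are saved under pics/ and viewed, about 8 in all and at most 12, crops included, and the job is handed in when it is done.

```bash
mkdir -p pics
python3 - <<'E'
from station import r
import cv2,numpy as np
for n in("side","top"):
    s=r.snapshot(n); cv2.imwrite(f"pics/{n}0.png",s["frame"][...,::-1]); np.savez(f"{n}.npz",**s)
    print(n,s["fx"],s["cx"],s["cy"],s["dist_coeffs"],(-np.array(s["R"]).T@s["t"]).round(3),np.array(s["R"]).round(3).tolist())
print(r.sense())
E
```

```text
side 550.238143624091 320.81535328543623 228.56497062891404 [-0.0098757  0.         0.         0.         0.       ] [0.495 0.931 1.141] [[-0.997, -0.082, 0.014], [-0.072, 0.764, -0.642], [0.041, -0.64, -0.767]]
top 512.7150399272037 312.16794037405236 231.4104343502239 [0.02498693 0.         0.         0.         0.        ] [0.476 0.071 1.433] [[0.027, -1.0, -0.006], [-0.998, -0.027, -0.057], [0.057, 0.008, -0.998]]
{'clock': 0.1, 'joints': array([ 6.10933790e+01,  5.26074808e+00,  7.05767937e+01, -1.16924148e-03,
        1.04266063e+02, -3.24915925e+00]), 'joint_vel': array([ 0.01466974, -0.09537358, -0.14159924, -0.08314085,  0.03520921,
       -0.01017204]), 'joint_torque': array([ 2.32092651e-03, -4.47856808e+01, -4.07570350e+01,  6.99849310e-02,
        2.84322398e-02, -1.37202192e-04]), 'tcp_pos': array([0.25983124, 0.54088563, 0.40358136]), 'orientation': array([-1.79896497e+02, -4.74024808e-03,  1.54342247e+02]), 'contact_force': array([-0.18941235,  0.66270276, -0.31859093]), 'torque': array([ 0.0138476 , -0.00698376, -0.03819843]), 'opening': 0.08766234979567822}
```

View pics/side0.png

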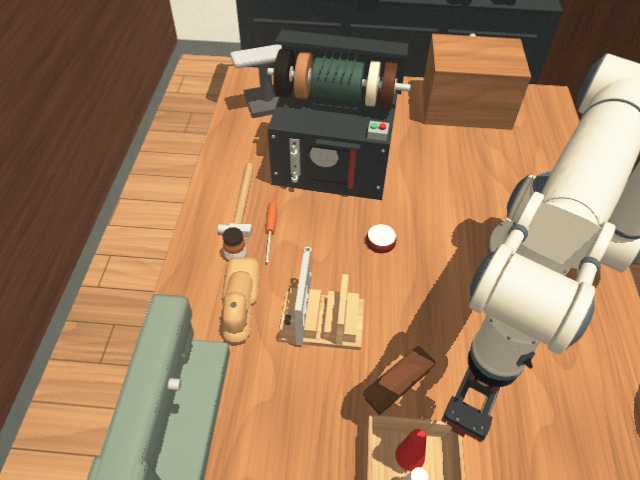

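View pics/top0.png

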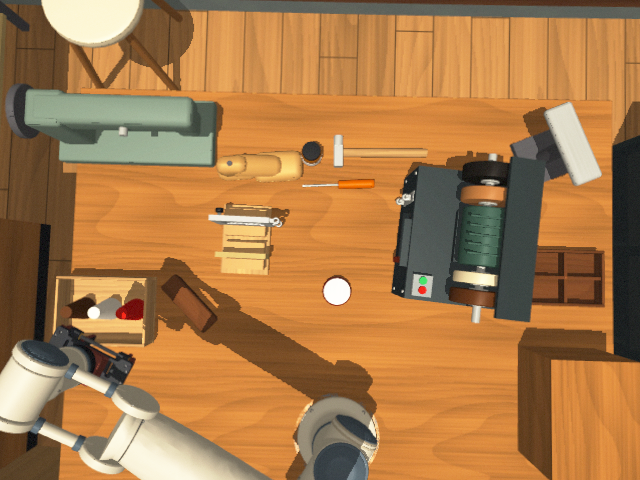

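The hinge side of the machine faces +y, and the door stands in the rack's +x slot with its knob towards world +x. Its yaw is therefore about 180°, which is roughly the 90°-open pose, so hanging it is nearly a pure translation. I'll zoom in next.

Run:
```python
import cv2,numpy as np
def crop(n,x,y,w,h,W,H):
    f=np.load(n+".npz")["frame"][...,::-1]; c=cv2.resize(f[y:y+h,x:x+w],(W,H),interpolation=cv2.INTER_CUBIC)
    c=np.clip((c/255.)**.6*255,0,255).astype(np.uint8)
    for i in range(0,w,10):
        cv2.line(c,(int(i*W/w),0),(int(i*W/w),4 if i%20 else 9),(255,0,255),1)
        if i%20==0: cv2.putText(c,str(x+i),(int(i*W/w),18),0,.33,(255,0,255),1)
    for i in range(0,h,10):
        cv2.line(c,(0,int(i*H/h)),(4 if i%20 else 9,int(i*H/h)),(255,0,255),1)
        if i%20==0 and i: cv2.putText(c,str(y+i),(10,int(i*H/h)+4),0,.33,(255,0,255),1)
    return c
a=np.hstack([crop("side",260,100,140,105,400,300),crop("side",275,240,100,110,400,300)])
b=np.hstack([crop("top",380,150,160,180,400,300)[:, :],crop("top",200,190,100,90,400,300)])
cv2.imwrite("pics/c1.png",np.vstack([a,b]))
```

```text
(no output)
```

View pics/c1.png

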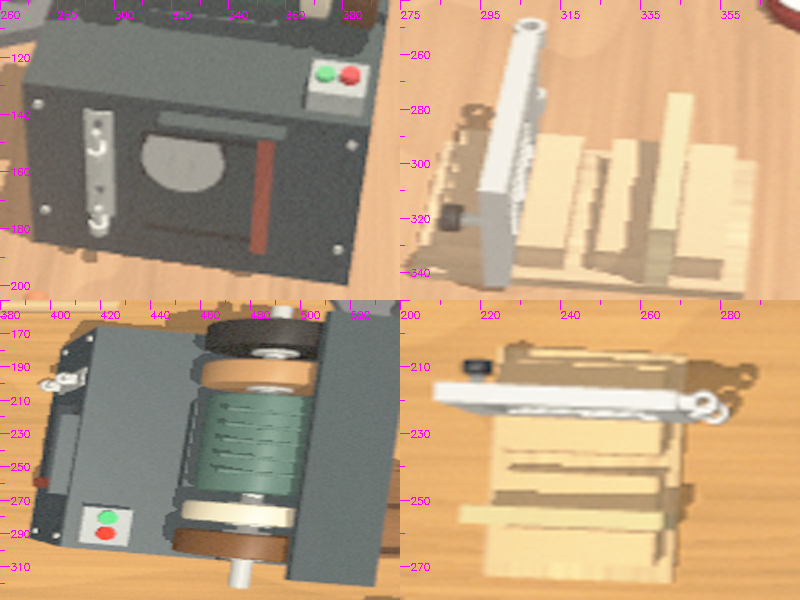

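```bash
cat > h.py <<'E'
import numpy as np,cv2
from scipy.optimize import least_squares
from scipy.spatial.transform import Rotation as Ro
C={n:dict(np.load(n+".npz")) for n in("side","top")}
def proj(n,P):
    c=C[n];K=np.array([[c["fx"],0,c["cx"]],[0,c["fy"],c["cy"]],[0,0,1]])
    return cv2.projectPoints(np.atleast_2d(P).astype(float),cv2.Rodrigues(c["R"])[0],c["t"],K,c["dist_coeffs"])[0][:,0]
def world(p,q):  # p=(x,y,z,yawdeg)
    return Ro.from_euler('z',p[3],degrees=True).apply(np.atleast_2d(q))+p[:3]
def fit(obs,z,x0):
    f=lambda p:np.concatenate([(proj(n,world([p[0],p[1],z,p[2]*100],np.array(q)/1e3))[0]-uv) for n,q,uv in obs])
    s=least_squares(f,x0); return s.x*[1,1,100],s.fun.reshape(-1,2).round(1)
def tri(a,b):
    f=lambda X:np.concatenate([proj("side",X)[0]-a,proj("top",X)[0]-b])
    s=least_squares(f,[.5,0,.1]);return s.x,s.fun.round(1)
E
python3 - <<'E'
from h import *
m,e=fit([("side",(-120,160,208),(268.7,128.7)),("side",(-120,-160,208),(389.5,144.5)),("side",(-120,-160,0),(381.5,199.8)),("side",(-120,160,0),(271.2,184)),
("top",(-120,160,208),(418.8,166.8)),("top",(-120,-160,208),(404,297.6)),("top",(-120,-160,0),(392,295))],0,[.55,-.35,-.9])
print(m,e.tolist())
M=[m[0],m[1],0,m[2]]
d,e=fit([("side",(0,91,142),(307.75,248)),("side",(0,-75,150),(298.75,309.7)),("side",(0,-75,0),(299.4,345)),("top",(0,-75,150),(209,217.6)),("top",(0,91,142),(276.3,221.2))],.014,[.5,.2,1.8])
print(d,e.tolist())
for n in C: print(n,proj(n,world(M,np.array([[-138,91,55],[-138,91,77],[-138,91,151],[-138,91,173],[-131,-68,180],[-131,-68,40]])/1e3)).round(1).tolist())
print(world(M,np.array([[-138,91,55],[-131,-68,110]])/1e3))
E
```

```text
[  0.5393441   -0.27753441 -95.40901821] [[-0.9, -0.1], [0.9, -0.2], [0.8, 0.2], [0.9, 0.7], [0.5, -1.0], [0.4, 1.1], [-0.6, -1.9]]
[  0.57366332   0.26189029 178.88316332] [[0.2, 0.8], [-0.2, -0.0], [0.3, -0.4], [0.2, -0.0], [-0.1, -0.3]]
side [[293.7, 178.7], [293.5, 173.0], [292.9, 153.0], [292.7, 146.7], [353.4, 150.7], [350.4, 188.5]]
top [[398.3, 200.7], [399.6, 199.8], [404.5, 196.3], [406.0, 195.1], [402.1, 259.5], [393.4, 259.7]]
[[ 0.64294747 -0.14872702  0.055     ]
 [ 0.48399562 -0.14070771  0.11      ]]
```

Run:
```python
from station import r
import cv2,numpy as np
def crop(f,x,y,w,h,k):
    c=cv2.resize(f[y:y+h,x:x+w],None,fx=k,fy=k,interpolation=cv2.INTER_CUBIC)
    c=(np.clip(c/255.,0,1)**.7*255).astype(np.uint8)
    for i in range(0,w,5):
        cv2.line(c,(i*k,0),(i*k,8),(255,0,255),1); cv2.putText(c,str(x+i),(i*k,18),0,.33,(255,0,255),1)
    for i in range(5,h,5):
        cv2.line(c,(0,i*k),(8,i*k),(255,0,255),1); cv2.putText(c,str(y+i),(10,i*k+4),0,.33,(255,0,255),1)
    return c
A={n:np.mean([r.snapshot(n)["frame"] for _ in range(6)],0)[...,::-1] for n in("side","top")}
a=crop(A["side"],280,140,30,46,13); b=crop(A["top"],388,186,30,24,13)
o=np.zeros((598,790,3),np.uint8); o[:598,:390]=a; o[:312,400:790]=b
cv2.imwrite("pics/c2.png",o)
```

```text
(no output)
```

View pics/c2.png

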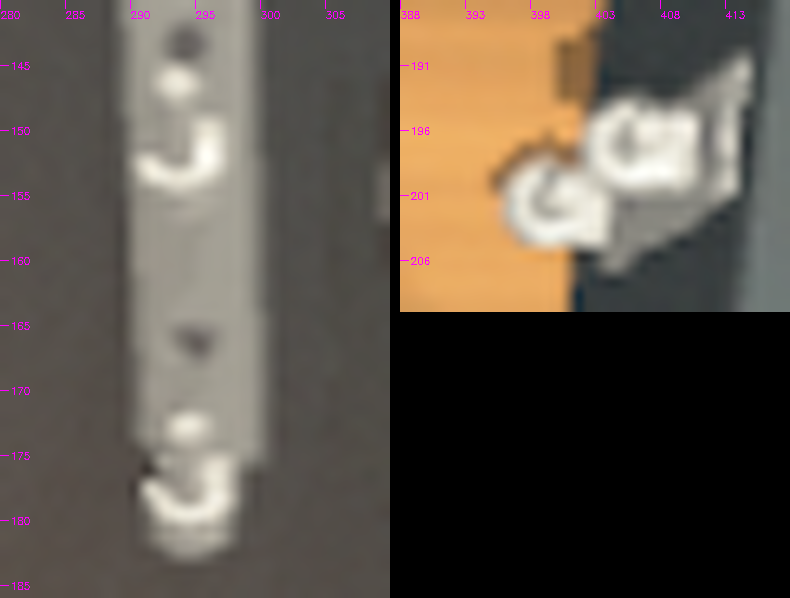

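```bash
python3 - <<'E'
from h import *
k=.33
m,e=fit([(n,q,np.array(u)-k) for n,q,u in [("side",(-120,160,208),(268.7,128.7)),("side",(-120,-160,208),(389.5,144.5)),("side",(-120,-160,0),(381.5,199.8)),("side",(-120,160,0),(271.2,184)),
("top",(-120,160,208),(418.8,166.8)),("top",(-120,-160,208),(404,297.6)),("top",(-120,-160,0),(392,295))]],0,[.55,-.35,-.9])
d,_=fit([(n,q,np.array(u)-.37) for n,q,u in[("side",(0,91,142),(307.75,248)),("side",(0,-75,150),(298.75,309.7)),("side",(0,-75,0),(299.4,345)),("top",(0,-75,150),(209,217.6)),("top",(0,91,142),(276.3,221.2))]],.014,[.5,.2,1.8])
M=[m[0],m[1],0,m[2]];print(M,d)
O=[("side",173,(293.2,145.8)),("side",77,(293.9,172.3)),("top",55,(398.9,201.15)),("top",151,(405.2,196.7)),("side",151,(293.4,151.5)),("side",55,(294.1,177.3))]
f=lambda p:np.concatenate([proj(n,[p[0],p[1],z/1e3])[0]-u for n,z,u in O])
s=least_squares(f,[.64,-.15]);print("hinge",s.x,s.fun.reshape(-1,2).round(1).tolist(),"nominal",world(M,np.array([-138,91,55])/1e3))
mo=Ro.from_euler('z',-m[2],degrees=True).apply(np.r_[s.x-m[:2],0]);print("in machine",mo)
E
python3 - <<'E'
from station import r
G=.163
x,y,yaw=.5737,.2619,88.9
r.reach([x,y,.42],[180,0,yaw]); print(r.sense()["clock"])
r.servo_line([x,y,.151+G],speed=.12); s=r.sense();print(s["clock"],s["tcp_pos"],s["contact_force"])
import cv2
cv2.imwrite("pics/g.png",__import__("numpy").hstack([cv2.resize(r.snapshot(n)["frame"][a:a+150,b:b+150,::-1],(400,400),interpolation=2) for n,a,b in(("side",220,240),("top",140,170))]))
E
```

```text
[np.float64(0.5401282347726974), np.float64(-0.277427376237647), 0, np.float64(-95.45707303816016)] [  0.57454642   0.26177486 178.8917193 ]
hinge [ 0.64207163 -0.15177545] [[-0.1, 0.1], [0.1, -0.0], [0.5, -0.1], [0.5, -0.1], [-0.1, 0.7], [0.1, 0.7]] nominal [[ 0.64383959 -0.14870693  0.055     ]]
in machine [-0.13477725  0.08953186  0.        ]
2.25
3.2833 [0.57383537 0.26202023 0.31527152] [0.11549035 0.3145303  0.44496049]
```

View pics/g.png

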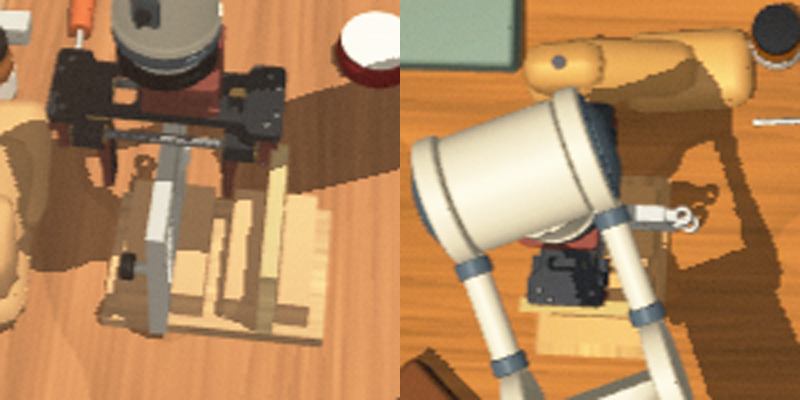

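Run:
```python
from station import r
import numpy as np,cv2
s0=r.sense()
r.grab(45); s=r.sense(); print(s["clock"],s["opening"],s["tcp_pos"],s["contact_force"].round(2),s["torque"].round(2))
r.servo_line([.5738,.2620,.435],speed=.1); r.wait(.2); s=r.sense(); print(s["clock"],s["contact_force"].round(2),s["torque"].round(2),s["opening"])
r.servo_line([.6438,.03,.435],speed=.2)
r.servo_line([.6438,.03,.372],speed=.12)
r.servo_line([.6438,-.0606,.372],speed=.08); r.wait(.3)
s=r.sense(); print(s["clock"],s["tcp_pos"],s["orientation"].round(2),s["contact_force"].round(2),s["torque"].round(2))
def crop(n,x,y,w,h,k):
    f=np.mean([r.snapshot(n)["frame"] for _ in range(3)],0)[...,::-1]
    c=cv2.resize(f[y:y+h,x:x+w],None,fx=k,fy=k,interpolation=cv2.INTER_CUBIC)
    c=(np.clip(c/255.,0,1)**.7*255).astype(np.uint8)
    for i in range(0,w,10):
        cv2.line(c,(i*k,0),(i*k,8),(255,0,255),1); cv2.putText(c,str(x+i),(i*k,18),0,.33,(255,0,255),1)
    for i in range(10,h,10):
        cv2.line(c,(0,i*k),(8,i*k),(255,0,255),1); cv2.putText(c,str(y+i),(10,i*k+4),0,.33,(255,0,255),1)
    return c
cv2.imwrite("pics/p.png",np.hstack([crop("side",265,125,50,75,8),crop("top",370,165,50,75,8)]))
```

```text
4.5083 0.01383145815519342 [0.57372086 0.26195154 0.31404225] [1.02 0.71 0.08] [-0.05 -0.04 -0.06]
6.0667 [-0.28  0.28 -2.56] [-0.05  0.06  0.03] 0.013903638094895582
9.6833 [ 0.64382538 -0.06028708  0.37203075] [180.    -0.    88.93] [-0.35 -0.04 -4.43] [-0.07  0.05 -0.03]
```

View pics/p.png

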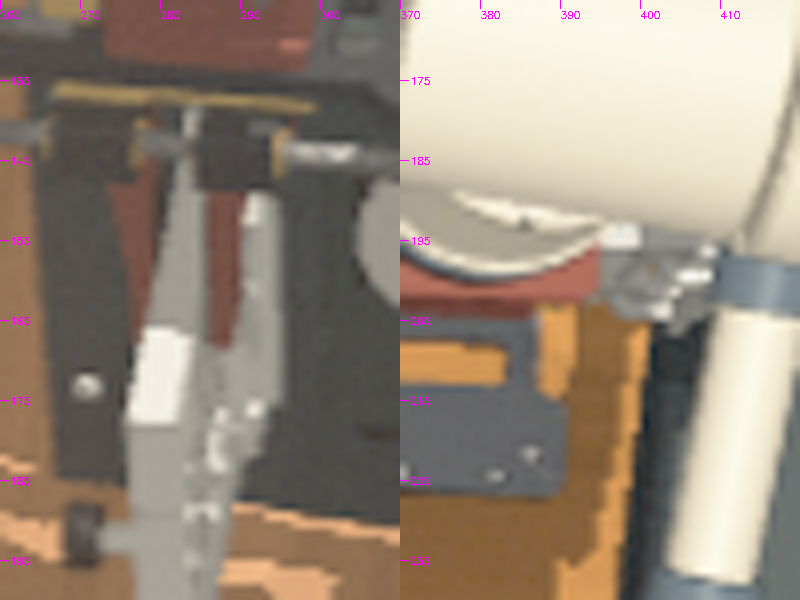

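```bash
cat > feel.py <<'E'
from station import r
import numpy as np
def F(n=3):
    a=[]
    for _ in range(n): a.append(r.sense()["contact_force"]); r.wait(.02)
    return np.mean(a,0)
def down(p,zt,f0,lim=6,step=.001,adm=2e-4,speed=.03):
    """lower p (commanded TCP) to zt with lateral yielding; False on vertical contact"""
    p=np.array(p,float)
    while p[2]>zt+1e-6:
        p[2]=max(zt,p[2]-step); r.servo_line(p,speed=speed); f=F()-f0
        if f[2]>lim: return False,p,f
        l=f[:2].copy(); n=np.linalg.norm(l)
        if n>2: p[:2]+=l/n*min(adm*(n-1.5),.0006)
    return True,p,f
E
python3 - <<'E'
from feel import *
p=np.array([.6438,-.0609,.372]); f0=F(8); print("f0",f0)
p[2]=.3595; r.servo_line(p,speed=.04); r.wait(.2); f0=F(8); print(f0)
c=p.copy(); t0=r.sense()["clock"]
ok,q,f=down(p,.350,f0); s=r.sense(); print(ok,q,f.round(2),s["torque"].round(2),s["tcp_pos"],s["clock"]-t0)
if not ok:
    q[2]+=.002; r.servo_line(q,speed=.03)
print(r.sense()["clock"])
E
```

```text
f0 [-0.0059151  -0.0288893  -4.15749711]
[-0.09708029 -0.06443238 -4.69207326]
True [ 0.64386018 -0.06106276  0.35      ] [ 0.4  -1.07  0.62] [-0.48  0.02  0.01] [ 0.64385335 -0.06106816  0.34998241] 3.0
13.9167
```

Run:
```python
from feel import *
f0=np.array([-.1,-.06,-4.65])
p=np.array([.64386,-.06106,.350])
ok,p,f=down(p,.338,f0); print(ok,p,f.round(2))
if ok: ok,p,f=down(p,.331,f0,lim=4,step=.0005); print(ok,p,f.round(2))
s=r.sense(); print(s["clock"],s["tcp_pos"],s["torque"].round(2),s["contact_force"].round(2))
```

```text
True [ 0.64386623 -0.06130233  0.338     ] [-0.33  0.28  0.07]
False [ 0.64386623 -0.06130233  0.334     ] [-0.74  0.9   6.37]
19.9167 [ 0.64384384 -0.06126566  0.3348133 ] [-0.26  0.34 -0.05] [-1.15  1.41  2.35]
```

Run:
```python
from feel import *
import cv2
r.servo_line([.64387,-.06130,.3348],speed=.03); print(F()); 
r.let_go(); r.wait(.6); s=r.sense(); print(s["clock"],s["tcp_pos"],s["contact_force"].round(2))
r.servo_line([.64387,-.0613,.43],speed=.1)
r.servo_line([.70,.10,.43],speed=.25); print(r.sense()["clock"])
cv2.imwrite("pics/hung.png",np.hstack([cv2.resize(r.snapshot(n)["frame"][b:b+150,a:a+150,::-1],(400,400),interpolation=2) for n,a,b in(("side",230,110),("top",330,150))]))
```

```text
[-0.65346933  0.82429965  0.00982524]
22.025 [ 0.64387693 -0.06130389  0.33481655] [ 0.54  0.58 -0.54]
23.9583
```

View pics/hung.png

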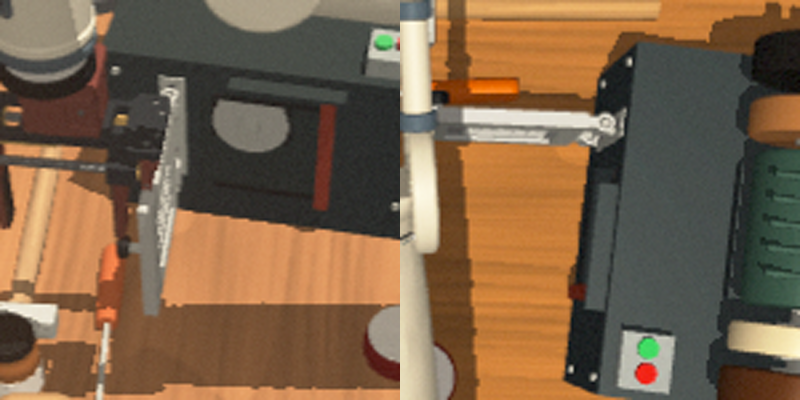

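The door is down on both pins, about 86° open and released. Next I push the outer face shut with closed fingers, above the knob.

Run:
```python
from feel import *
from scipy.spatial.transform import Rotation as Ro
H=np.array([.6421,-.1523,0]); Z=.337
def pose(d,n,rho=.125,z=Z):
    p=H+Ro.from_euler('z',d,degrees=True).apply([-n,-rho,0]); p[2]=z
    return p,[180,0,(d+180)%360 if (d+180)%360<180 else (d+180)%360-360]
r.grab(20)
p,o=pose(178.9,.055,z=.43); r.reach(p,o)
r.servo_line(pose(178.9,.055)[0],speed=.12); r.wait(.2); f0=F(6); s=r.sense(); print(s["clock"],s["opening"],f0)
p,o=pose(178.9,.022); r.servo_line(p,o,speed=.06)
d=178.9; END=264.5; log=[]
while d<END+4:
    st=6 if d<245 else (3 if d<257 else 1)
    d+=st; p,o=pose(d,.0175); r.servo_line(p,o,speed=.08 if d<245 else .03)
    f=F(2)-f0; log.append((round(d,1),*f.round(1)))
    if np.linalg.norm(f)>(4 if d>255 else 12): break
for l in log: print(*l)
s=r.sense(); print(s["clock"],s["joints"].round(1))
```

```text
27.8833 0.000764363413928496 [ 0.09218476  0.13804991 -0.23674813]
184.9 0.1 -0.5 0.4
190.9 -0.5 -0.2 0.5
196.9 -0.4 -0.0 0.5
202.9 0.3 -0.5 0.9
208.9 -0.3 -0.1 0.5
214.9 -0.6 -0.5 -0.1
220.9 -0.2 -0.2 0.9
226.9 -0.4 -0.1 0.5
232.9 -0.3 -0.6 0.6
238.9 0.1 0.2 0.6
244.9 -0.0 0.3 0.8
250.9 -0.6 -0.6 -0.5
253.9 -0.2 -0.4 0.4
256.9 -0.1 0.8 0.0
259.9 0.1 -0.3 -0.2
260.9 -0.2 -0.3 0.5
261.9 0.4 -0.1 0.1
262.9 0.6 4.8 0.4
35.1667 [-16.5  -5.2  87.8   0.2  97.4  -9.5]
```

Run:
```python
from feel import *
from scipy.spatial.transform import Rotation as Ro
import cv2
H=np.array([.6421,-.1523,0])
def pose(d,n,rho=.125,z=.337):
    p=H+Ro.from_euler('z',d,degrees=True).apply([-n,-rho,0]); p[2]=z
    return p,[180,0,d-180]
for d in(263.2,263.5,263.8):
    p,o=pose(d,.0175); r.servo_line(p,o,speed=.01); r.wait(.2); f=F(); print(d,f.round(1))
    if np.linalg.norm(f)>9: break
r.servo_line(pose(d,.08)[0],speed=.03)
p=pose(d,.08,z=.45)[0]; r.servo_line(p,speed=.12)
r.servo_line([.40,.20,.45],speed=.25); print(r.sense()["clock"])
A={n:r.snapshot(n)["frame"][...,::-1] for n in("side","top")}
cv2.imwrite("pics/shut.png",np.hstack([cv2.resize(A[n][b:b+120,a:a+120],(400,400),interpolation=2) for n,a,b in(("side",265,95),("top",370,180))]))
```

```text
263.2 [ 1.1  7.5 -0.1]
263.5 [1.4 9.5 0.9]
40.7917
```

View pics/shut.png

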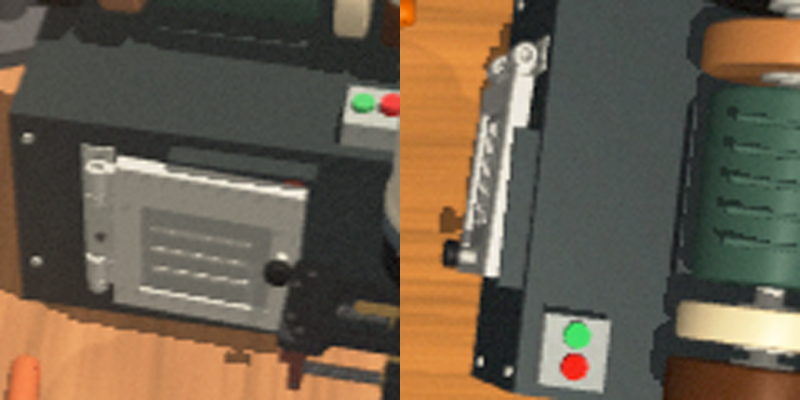

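Run:
```python
from station import r
from h import *
f=np.mean([r.snapshot("top")["frame"] for _ in range(4)],0)[...,::-1]
g=np.mean([r.snapshot("side")["frame"] for _ in range(4)],0)[...,::-1]
def crop(f,n,x,y,w,h,k,yaws):
    c=cv2.resize(f[y:y+h,x:x+w],None,fx=k,fy=k,interpolation=2); c=(np.clip(c/255,0,1)**.7*255).astype(np.uint8)
    for yaw,col in yaws:
        R=Ro.from_euler('z',yaw,degrees=True)
        o=np.array([.6421,-.1523,.035])-R.apply([0,.091,0])
        P=proj(n,R.apply(np.array([[-7,-75,150],[7,-75,150],[-7,75,150],[-7,-75,0]])/1e3)+o); print(n,yaw,P.round(1).tolist())
        for u,v in P: cv2.circle(c,(int((u-x+.5)*k),int((v-y+.5)*k)),3,col,-1)
    return c
Y=[(264.5,(0,255,0)),(260.5,(0,0,255))]
cv2.imwrite("pics/chk.png",np.hstack([crop(g,"side",285,135,75,65,6,Y)[:390,:450],crop(f,"top",385,195,35,78,5,Y)[:390]]))
```

```text
side 264.5 [[355.8, 152.4], [356.5, 148.8], [298.5, 144.9], [352.4, 192.8]]
side 260.5 [[354.8, 155.4], [356.0, 151.8], [298.2, 145.1], [351.5, 195.7]]
top 264.5 [[397.7, 262.1], [403.5, 262.8], [404.7, 201.0], [388.9, 261.9]]
top 260.5 [[393.0, 261.1], [398.7, 262.2], [404.3, 200.8], [384.7, 261.1]]
```

View pics/chk.png

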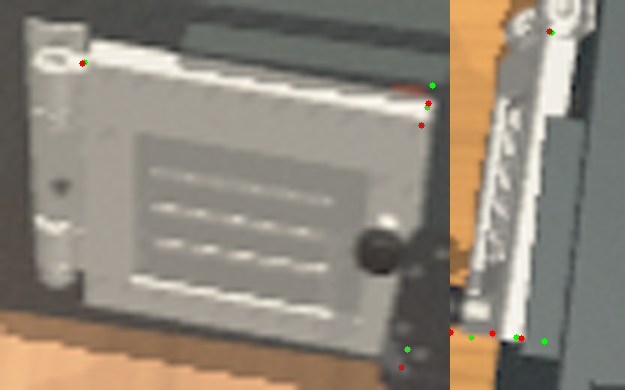

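The door reads about 1–2° short of parallel, and part of that is the hinge offset. To see whether it rebounded when released, I'll press again lightly, take a picture while pressed, withdraw slowly and compare.

Run:
```python
from feel import *
from scipy.spatial.transform import Rotation as Ro
import cv2
H=np.array([.6421,-.1523,0])
def pose(d,n,rho=.14,z=.34):
    p=H+Ro.from_euler('z',d,degrees=True).apply([-n,-rho,0]); p[2]=z
    return p,[180,0,d-180]
def avg(): return [np.mean([r.snapshot(n)["frame"] for _ in range(2)],0)[...,::-1] for n in("side","top")]
p,o=pose(263,.07,z=.43); r.reach(p,o); r.servo_line(pose(263,.07)[0],speed=.15); f0=F(5)
r.servo_line(pose(263,.024)[0],speed=.06)
n=.024
while n>.010:
    n-=.001; r.servo_line(pose(263,n)[0],speed=.03); f=F(2)-f0
    if np.linalg.norm(f)>6: break
print(n,f.round(1)); a=avg()
r.servo_line(pose(263,n+.008)[0],speed=.01); 
r.servo_line(pose(263,.08)[0],speed=.08); b=avg()
r.servo_line(pose(263,.08,z=.45)[0],speed=.15); r.servo_line([.40,.20,.45],speed=.25); r.wait(.3); c=avg(); print(r.sense()["clock"])
Z=lambda f,x,y,w,h,k:(np.clip(cv2.resize(f[y:y+h,x:x+w],None,fx=k,fy=k,interpolation=2)/255,0,1)**.7*255).astype(np.uint8)
cv2.imwrite("pics/pr.png",np.vstack([np.hstack([Z(q[0],320,140,45,65,4),Z(q[1],380,195,40,78,4)[:260]]) for q in(a,c)]))
np.savez("pr.npz",a0=a[0],a1=a[1],b0=b[0],b1=b[1],c0=c[0],c1=c[1])
```

```text
0.017999999999999995 [0.7 6.8 0.6]
50.6833
```

View pics/pr.png

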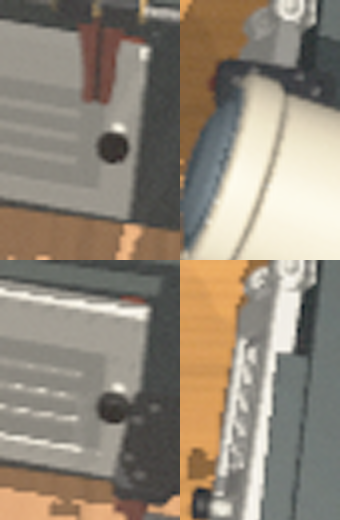

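Pressed and released, the knob (about row 147, column 113 in the crop) and the free corner (about 150, 45) sit at the same pixels. The door stays on its stop after release, so I'm handing in.

```bash
python3 -c "
from station import r
print(r.sense()['contact_force']); r.hand_in(); print(r.sense()['clock'])"
```

```text
[ 0.06449055  1.04604209 -0.05838524]
the job is handed in; nothing more can be done
the job is handed in; nothing more can be done
```

The door is back on its hinge and shut, and I handed the job in at about 51 s of the 67 s limit. No verdict was reported.

**Hanging:** I gripped the door across its top edge and carried it about 86° open to the pins as found by sight. That was about 3 mm along machine x and 1.5 mm along machine y from nominal. I lowered it in 1 mm, then 0.5 mm, force-checked steps. It went on without catching and met the shoulders at the expected height (flange at 0.3348 m, expected 0.335 m), pressing about 6 N at most. I let go there, and a picture showed it hanging on both pins.

**Shutting:** I pushed the outer face above the knob with closed fingers until it met a firm stop, at under 10 N. I then pressed it once more at about 7 N and withdrew slowly.

**Last checks:** With the fingers pressing and after they had left, the knob and the free corner stood at the same pixels, so the door did not spring back.

**Disagreement:** An overlay from my estimated poses put the door at about 262.5–263° yaw, where I expected about 263.4° against the strip. I took this as calibration error of about 2 mm, because the door met a firm stop and stayed there. I did not measure the gap to the strip separately.

In the pictures none of the other things looked moved, though I did not measure them.

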